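# Close the sample case: fold its cover flap and tuck it under the lip

### The job

Close the flat blue sample case on the inspection bench: with the fingertips, fold its upright hinged cover flap down over the case, then, keeping the flap pressed flat, push it along by its raised ridge so that its free edge is tucked well in beneath the case's retaining lip and the flap stays shut when you let go and move clear. Only push and press: do not pinch or squeeze the flap, do not lift the case or shove it across the bench, and leave the pot, dropper bottle and jar standing where they are.

Things in the scene. Friction and masses are not known exactly. Their poses are not given: they have to be found in the camera images.
- case: Flat open sample case of blue plastic, weighted base, about 1.4 kg, loose on the bench (it starts to slide at 5 to 11 N sideways). 170 mm (its x) by 112 mm (its y), walls 25 mm high, with foam and small white parts inside. Origin: centre of its underside. Its x axis points from the hinge end to the lip end; the flap folds over towards +x and is then pushed towards +x; z up.
- flap (a joint): Angle of the cover flap about its hinge, rad: 0 = lying flat over the case, its lower stop; 1.57 = standing upright; 1.9 = leaning back, upper stop. It starts standing, between about 1.2 and 1.75. A weak spring (under 0.5 N at the free edge) lifts the flap again to about 0.7 rad whenever it is let go untucked. Tucked, it rests at about 0.02.
- carriage (a joint): How far the whole hinge with its flap has been pushed along the case's +x on its short tracks, m: 0 = back, 0.014 = fully home (stop). It starts within 0.002 of the back. It drags with about 2.5 N and stays where it is left. With the flap down, the free edge goes in under the lip from about 0.005; fully tucked is 0.014. If the carriage is pushed forward before the flap is down flat, the edge comes to lie on top of the lip instead.
- flap_hinge (a point): Point on the hinge axis (along the case's y), in the middle of the flap's width; at case x -62 mm (plus the carriage travel), z 30 mm. The hinge pin is a 9 mm thick rod, 86 mm long; 6 mm wide tracks stand beside its ends, their tops 32 mm above the bench.
- flap_edge (a point): Middle of the flap's free edge, 115 mm from the hinge axis. The flap is a stiff grey plastic plate 84 mm wide and 3 mm thick. Folded flat, its upper face is 29.5 mm above the bench. Site axes turn with the flap: x from hinge to free edge, z out of its outer face (up when flat).
- ridge (a point): Middle of the crest of the thumb ridge on the flap's outer face (the upper face when folded): a straight bar 60 mm long (along the hinge), 5 mm thick, 7.5 mm high above the face, 75 mm from the hinge axis. About 65 mm of smooth flap lies between it and the hinge. Push here, from the hinge side, towards the lip.
- lip_edge (a point): Middle of the edge of the fixed retaining lip that faces the flap: a blue plate 64 mm wide, 3 mm thick, overhanging at the end of the case opposite the hinge, at case x 58 mm, mid-thickness 33 mm above the bench; its underside is 31.5 mm above the bench, 2 mm above the flat flap. It overhangs 13 mm to its post.
- red_pot: Bystander: open red plastic pot, 64 mm across, 70 mm high, loose. Origin: centre of its underside.
- dropper: Bystander: small white bottle with a black cap, 40 mm across, 95 mm high, loose. Origin: centre of its underside.
- jar: Bystander: small glass jar with a steel lid, 52 mm across, 55 mm high, loose. Origin: centre of its underside.

How it is judged:
At the end, for the whole second after the job is handed in: The flap is shut (within 0.045 rad of flat) with nothing holding it but the lip, its carriage at least 9 mm of its 14 mm along, so the free edge is at least 4 mm beneath the lip; the case stands flat and at rest (value of joint flap below 0.045 rad and value of joint carriage above 0.009 m and angle between case's own z axis and vertical below 0.05 rad and linear speed of case below 0.01 m/s); the robot touches nothing.
It fails at once if the case is lifted or tipped (height (world z) of case above 0.012 m or angle between case's own z axis and vertical above 0.15 rad).
It fails at once if the case is shoved more than 40 mm (distance of case from where it was at the start of the episode above 0.04 m).
It fails at once if the flap is pinched, squeezed or pressed harder than 35 N (contact force between the fingers and flap above 35 N).
It fails at once if the pot, dropper bottle or jar is knocked over, lifted or moved more than 25 mm (distance of any of red_pot, dropper, jar from where it was at the start of the episode above 0.025 m or angle between any of red_pot, dropper, jar's own z axis and vertical above 0.4 rad).
It also fails if it takes over 38 s, if anything falls off the work surface, if the arm or the gripper's body presses on something with over 40 N, if the wrist force passes 120 N, or if a joint passes its speed limit or range.

### The arm

A 6-joint arm with a two-finger parallel gripper is mounted at the origin on the work surface. World frame = base frame: x ahead of the robot, y to its left, z up, the work surface at z = 0. Lengths are in m, angles in rad, forces in N, time in s.
With the tool pointing down it reaches from about 0.4 to 0.925 m from the base axis. Payload 3.4 kg.
Tool frame: the origin (TCP) lies at the very end of the fingers, on their centre line; the grasp point (between the pads) lies 19 mm behind it; z points along the fingers, y is the line along which they close (so a half turn about z gives the same grasp; the last joint's range is limited). The gripper opens to 85 mm and grips with 20 to 120 N. Pads are 22 mm wide; open, the fingers measure 114 mm over their backs; the gripper's body (76 mm by 85 mm) begins 54 mm behind the grasp point. The pads swing forward as they close: fully open they stand 13 mm farther back than shut.
Start: joints at [-1.319, 0.307, 1.506, -0, 1.328, -0.073], TCP at [0.184, -0.545, 0.231] pointing down, gripper open.
Joint ranges: [-3.12, 3.12], [-1.05, 2.28], [0.14, 2.33], [-1.42, 4.57], [0.1, 2.73], [-2.68, 2.68]. Speed limits (rad/s): [2.57, 2.57, 3.14, 3.14, 3.14, 3.14].

### API

Orientations are given as a unit quaternion [x, y, z, w].
In Python, from station import telemetry, vision, robot, finder gives the robot as it stands. The module is installed in compiled form; this text tells all that it offers.
- The arm moves only by the tool arm_command, never from a script. Its argument "deltas" is a list of rows, each a list of 2 entries, a list of its own where there are three numbers: the shift along the tool's x, y, z in mm, then the turn about the tool's z in rad. A call has 1 to 12 rows; each row shifts and turns the commanded pose from where the row before left it, along the tool's axes as they then stand; what a row does not reach is not made up. A row lasts 1/12 s, in which the tool goes at most 41.7 mm and 7.16 degrees, less where a joint would pass 70% of its speed; a pose out of reach is approached as far as the arm can. A call is refused whole if a number of a shift passes 41.7 or a number of a turn 0.125, either way. A call with a gripper value outside its range is refused whole. "gripper" is the opening, from -1 (shut) to 1 (fully open), set as the call begins (left out, the last holds). The fingers move at their own pace and stop on an object; "grip_force" is the grip in N (left out, the last holds). Time passes only in rows, so rows that do not move let the fingers close. It gives the time, the measured TCP pose, the force and the opening at its end, in the units of the state.
- telemetry.state(): the state, without advancing time (a new reading comes with each control period).
- vision.grab_frame(name): name is "scene" or "top" or "wrist"; returns a dict with "color" (420x560x3 uint8, blue, green, red), "z_map" (420x560 float32, m along the optical axis (not along the pixel's ray), 0 where there is no reading), "mtx" (3x3 intrinsics, pixels), "k1" (the pictures are not rectified: a ray, as slopes to the right and down, at radius r is drawn at 1 + k1 r^2 times it, then the intrinsics apply), "rvec" (rotation vector, rad) and "tvec" (3), from world to camera coordinates, as OpenCV has them. Camera axes: x right, y down, z forward; pixel columns grow to the right and rows downward; lengths in m; the calibration is good to about 2 mm. A picture is of the moment at which its call begins.
- robot.finish_job(): hands the job in, once; it reports no verdict.
Trained networks look in a picture, given as the dict that the camera call returned (one of the last four; its "shot" number tells which), for a name from the list of things; names that differ only in an ending like _2 or _b are one class to them, and where a whole thing is asked for, a point or a joint stands for the part that bears it (a point fixed in the world has none). Each returns a list of dicts, best first, with "score" (0 to 1); they miss things now and then, are a little off and sometimes report something else, mostly with a low value. They report only what shows in the picture. A call takes as long as a camera call.
- finder.trace(picture, thing): "mask" (420x560 bool, what is visible of it) and "rect" ([left, top, right, bottom] in pixels, round what is visible of it).
The state is a dict: "t": time; "q": joint angles; "joint_vel": joint speeds; "tau": joint torques, N m; "position": TCP position; "tool_rot": TCP orientation; "contact_force": force on the tool from outside, world axes, zero at the start; "wrist_torque": the same for the moment, N m; "grip_width": opening from 0.0 (shut) to 1.0 (fully open).
Only numpy, scipy, OpenCV 4.12 (cv2) and the standard library are available. Lean on these libraries where they do the work, as an engineer would, in place of code of your own. Each camera call takes 0.05 s, during which the arm holds its last target. There are 200 camera calls.

## Working session

There is one attempt and no reset: what is moved stays moved. The work goes in short steps, Python scripts to look and compute and a tool call to move; the robot and the scene stay as the last step left them, time stands still between calls to the robot, and variables do not carry over. Pictures are saved under pics/ and viewed, on a budget of 10 in all, crops included, one or two more only if the job needs it, and the job is handed in when it is done.

Besides the shell and the picture viewer there is one more tool, called after "Call:" as name(argument=value, ...), one argument or row to a line, values as JSON. arm_command: Moves the arm, as the interface text tells. Its arguments: {"type":"object","properties":{"deltas":{"type":"array","items":{"type":"array"}},"gripper":{"type":"number"},"grip_force":{"type":"number"}},"required":["deltas"]}

```bash
mkdir -p pics; cat > h.py <<'E'
import numpy as np, cv2
from station import telemetry, vision, robot, finder
def pts(f, mask):
    v,u=np.nonzero(mask&(f["z_map"]>0)); z=f["z_map"][v,u]
    K=np.array(f["mtx"],float); k=float(np.ravel(f["k1"])[0])
    n=cv2.undistortPoints(np.stack([u,v],1).astype(float)[:,None],K,np.array([k,0,0,0.]))[:,0]
    c=np.c_[n*z[:,None],z]; R=cv2.Rodrigues(np.array(f["rvec"],float))[0]
    return (c-np.ravel(f["tvec"]))@R
def proj(f,P):
    return cv2.projectPoints(np.array(P,float).reshape(-1,1,3),np.array(f["rvec"],float),np.array(f["tvec"],float),np.array(f["mtx"],float),np.array([float(np.ravel(f["k1"])[0]),0,0,0]))[0][:,0]
E
python3 - <<'E'
from h import *
np.set_printoptions(precision=4,suppress=True)
im=[]
for n in("scene","top"):
    f=vision.grab_frame(n); im.append(f["color"].copy())
    for t in("case","flap","ridge","lip_edge","red_pot","dropper","jar"):
        try:r=finder.trace(f,t)
        except Exception as e: print(n,t,e);continue
        for d in r[:2]:
            p=pts(f,d["mask"]); 
            if len(p)==0: continue
            print(n,t,round(d["score"],2),d["rect"],len(p),np.median(p,0),np.percentile(p,3,0),np.percentile(p,97,0))
            if t in("case","flap"): np.save(f"{n}_{t}.npy",p) if d is r[0] else 0
cv2.imwrite("pics/a.png",cv2.resize(np.vstack(im),(560*600//840*2-0,600)) if 0 else np.hstack([cv2.resize(i,(400,300)) for i in im]))
cv2.imwrite("pics/top.png",im[1])
print(telemetry.state())
E
```

```text
scene case 0.63 [249.1, 151.1, 316.7, 210.3] 2345 [0.5667 0.0863 0.0205] [0.4799 0.0175 0.0054] [0.6397 0.1555 0.1235]
scene flap 0.96 [294.1, 151.1, 309.6, 190.9] 287 [0.5937 0.1074 0.105 ] [0.57   0.0776 0.0491] [0.6129 0.1439 0.1372]
scene ridge 0.74 [296.5, 148.2, 309.2, 195.8] 395 [0.5941 0.1074 0.1042] [0.5601 0.0728 0.0153] [0.6165 0.1507 0.1409]
scene ridge 0.38 [297.2, 147.8, 313.5, 198.8] 467 [0.5956 0.1099 0.0843] [0.5594 0.0741 0.0209] [0.6209 0.1591 0.1408]
scene lip_edge 0.84 [250.6, 144.2, 320.7, 211.8] 2370 [0.5671 0.0867 0.0207] [0.4829 0.017  0.0059] [0.6392 0.1569 0.1256]
scene red_pot 0.82 [329.8, 131.8, 351.0, 160.0] 490 [0.5839 0.3161 0.0487] [0.5542 0.2968 0.0064] [0.6098 0.3545 0.0705]
scene red_pot 0.41 [295.8, 148.0, 312.2, 198.2] 464 [0.5955 0.1099 0.0847] [0.5642 0.074  0.0209] [0.6203 0.1558 0.1408]
scene dropper 0.76 [144.8, 243.5, 169.0, 277.1] 504 [ 0.464  -0.3034  0.0558] [ 0.4439 -0.3168  0.0046] [ 0.4739 -0.2811  0.0955]
scene dropper 0.43 [251.7, 146.7, 321.4, 206.6] 2306 [0.5657 0.0875 0.021 ] [0.4817 0.0193 0.009 ] [0.6374 0.1587 0.1244]
scene ja
[... 855 characters left out ...]
7, 262.7, 406.9, 277.9] 253 [ 0.4531 -0.2885  0.0642] [ 0.4367 -0.3043  0.0143] [ 0.4687 -0.2786  0.0957]
top jar 0.85 [371.7, 167.3, 400.8, 188.0] 381 [ 0.6854 -0.2687  0.0527] [ 0.6661 -0.2923  0.0071] [ 0.7079 -0.2506  0.0574]
{'t': 0.8, 'q': array([-1.3185,  0.3068,  1.5064,  0.    ,  1.3284, -0.0735]), 'joint_vel': array([ 0.0013, -0.001 , -0.0009,  0.0002, -0.0003, -0.0012]), 'tau': array([  0.0003, -45.7401, -25.2323,  -0.0003,   0.0006,  -0.    ]), 'position': array([ 0.184 , -0.5448,  0.2313]), 'tool_rot': array([0.9868, 0.1622, 0.    , 0.    ]), 'contact_force': array([ 0.6774, -0.5695,  0.5685]), 'wrist_torque': array([-0.0063, -0.0298, -0.0354]), 'grip_width': 0.9981829158134112}
```

View pics/a.png

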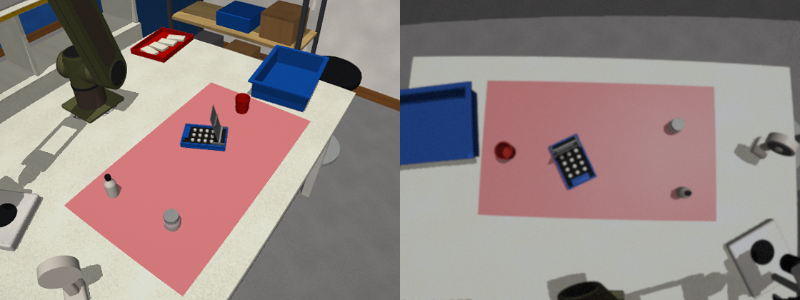

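```bash
python3 - <<'E'
from h import *
np.set_printoptions(precision=4,suppress=True)
for n in("top","scene"):
    p=np.load(f"{n}_case.npy"); p=p[(p[:,2]<.028)&(p[:,2]>.004)]
    (c,s,a)=cv2.minAreaRect((p[:,:2]*1000).astype(np.float32)); print(n,c,s,a, cv2.boxPoints((c,s,a)))
    q=np.load(f"{n}_flap.npy"); q=q[q[:,2]>.04]
    m=q.mean(0); w,v=np.linalg.eigh(np.cov((q-m).T)); print(m,v[:,0],w, q[:,2].max(), q[q[:,2]>.135].mean(0))
i=cv2.imread("pics/top.png")[170:285,190:300]
f=vision.grab_frame("scene")["color"][130:230,230:340]
cv2.imwrite("pics/b.png",np.hstack([cv2.resize(i,(400,400),interpolation=2),cv2.resize(f,(400,400),interpolation=2)]))
E
```

```text
top (551.63720703125, 91.04228210449219) (168.85086059570312, 112.03001403808594) 27.254812240600586 [[450.9328 102.1759]
 [502.2368   2.5836]
 [652.3416  79.9086]
 [601.0376 179.5009]]
[0.5854 0.1074 0.1119] [0.8483 0.4298 0.3094] [0.     0.0005 0.0006] 0.14291686040427232 [0.5758 0.1037 0.1389]
scene (527.5830078125, 144.52342224121094) (170.48727416992188, 233.16680908203125) 27.024091720581055 [[398.6752 209.646 ]
 [504.6181   1.9374]
 [656.4908  79.4008]
 [550.5479 287.1095]]
[0.593  0.1087 0.096 ] [0.8571 0.4387 0.2701] [0.     0.0005 0.0008] 0.14104949725239627 [0.5825 0.1015 0.138 ]
```

View pics/b.png

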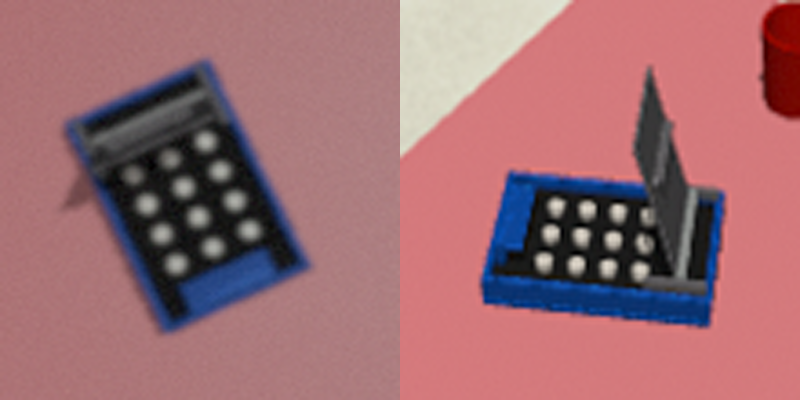

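Call:
arm_command(
  deltas=[
    [[0,0,0],-0.075],
    [[0,0,0],-0.075],
    [[33,-18,0],0],
    [[33,-18,0],0],
    [[33,-18,0],0],
    [[33,-18,0],0],
    [[33,-18,0],0],
    [[33,-18,0],0],
    [[33,-18,0],0],
    [[33,-18,0],0],
    [[33,-18,0],0],
    [[33,-18,0],0],
  ],
  gripper=-1,
  grip_force=20,
)

```text
t: 1.85
position: [0.3957, -0.232, 0.2316]
tool_rot: [0.972, 0.236, 0.0, 0.0]
contact_force: [1.3, -1.1, 0.1]
grip_width: 0.004
```

Call:
arm_command(
  deltas=[
    [[33,-18,0],0],
    [[33,-18,0],0],
    [[33,-18,0],0],
    [[33,-18,0],0],
    [[33,-18,0],0],
    [[33,-18,0],0],
    [[33,-18,0],0],
    [[33,-18,0],0],
    [[33,-18,0],0],
    [[33,-18,0],0],
    [[33,-18,0],0],
    [[33,-18,0],0],
  ],
)

```text
t: 2.85
position: [0.6488, 0.1416, 0.2313]
tool_rot: [0.972, 0.236, 0.0, 0.0]
contact_force: [0.3, -0.1, 0.6]
grip_width: -0.002
```

```bash
cat >> h.py <<'E'
from scipy.spatial.transform import Rotation as Rn
C=np.array([.5516,.0910]); A=np.deg2rad(27.25)
def cs():
    s=telemetry.state(); d=(np.array(s["position"][:2])-C)*1000
    X=-np.array([np.cos(A),np.sin(A)]); Y=np.array([-X[1],X[0]])
    R=Rn.from_quat(s["tool_rot"]).as_matrix(); F=np.array(s["contact_force"])
    print("t %.2f case xy %.1f %.1f z %.1f yaw_err %.3f Fx %.1f Fy %.1f Fz %.1f grip %.2f"%(s["t"],d@X,d@Y,s["position"][2]*1000,np.arctan2(R[1,0],R[0,0])-A,F[:2]@X,F[:2]@Y,F[2],s["grip_width"]))
E
python3 -c "from h import *;cs()"
```

```text
t 2.85 case xy -109.6 -0.5 z 231.3 yaw_err 0.001 Fx -0.2 Fy 0.2 Fz 0.6 grip -0.00
```

Call:
arm_command(
  deltas=[
    [[0,0,35],0],
    [[0,0,35],0],
    [[0,0,35],0],
    [[0,0,36],0],
    [[0,0,0],0],
    [[0,0,0],0],
  ],
)

```text
t: 3.35
position: [0.6461, 0.1395, 0.0882]
tool_rot: [0.972, 0.236, -0.003, -0.0]
contact_force: [0.2, 0.6, 0.7]
grip_width: -0.001
```

```bash
python3 - <<'E'
from h import *
cs()
f=vision.grab_frame("scene")["color"][100:220,220:360]
g=vision.grab_frame("wrist")["color"]
cv2.imwrite("pics/c.png",np.hstack([cv2.resize(f,(400,343),interpolation=2),cv2.resize(g,(400,343))]))
E
```

```text
t 3.35 case xy -106.2 0.1 z 88.2 yaw_err 0.000 Fx -0.5 Fy -0.5 Fz 0.7 grip -0.00
```

View pics/c.png

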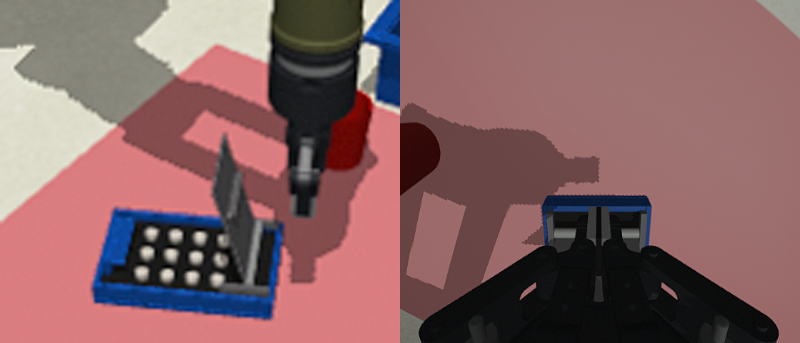

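Call:
arm_command(
  deltas=[
    [[-10,0,0],0],
    [[-10,0,1],0],
    [[-10,0,1],0],
    [[-8,0,1],0],
    [[-6,0,0],0],
    [[-5,0,0],0],
    [[0,0,0],0],
  ],
)

```text
t: 4.03
position: [0.603, 0.1167, 0.0876]
tool_rot: [0.972, 0.235, -0.0, -0.0]
contact_force: [0.1, -0.1, 0.5]
grip_width: 0.004
```

```bash
python3 -c "from h import *;cs()"
```

```text
t 4.03 case xy -57.5 0.7 z 87.6 yaw_err -0.000 Fx -0.0 Fy 0.1 Fz 0.5 grip 0.00
```

Call:
arm_command(
  deltas=[
    [[-5,0,3],0],
    [[-5,0,3],0],
    [[-5,0,3.5],0],
    [[-5,0,3.5],0],
    [[-4,0,4],0],
    [[-4,0,4],0],
    [[-3.2,0,4.7],0],
    [[-3.2,0,4.8],0],
    [[-2.3,0,5],0],
    [[-2.2,0,5],0],
    [[-1,0,3.5],0],
    [[0,0,0],0],
  ],
)

```text
t: 5.03
position: [0.5682, 0.0989, 0.0423]
tool_rot: [0.972, 0.236, -0.001, -0.0]
contact_force: [-0.2, 0.1, 0.4]
grip_width: -0.001
```

```bash
python3 - <<'E'
from h import *
cs()
f=vision.grab_frame("scene")["color"][120:220,220:360]
g=vision.grab_frame("wrist")["color"]
cv2.imwrite("pics/d.png",np.hstack([cv2.resize(f,(480,343),interpolation=2),cv2.resize(g[150:,100:460],(320,343))]))
E
```

```text
t 5.03 case xy -18.4 0.6 z 42.3 yaw_err 0.000 Fx 0.1 Fy -0.2 Fz 0.4 grip -0.00
```

View pics/d.png

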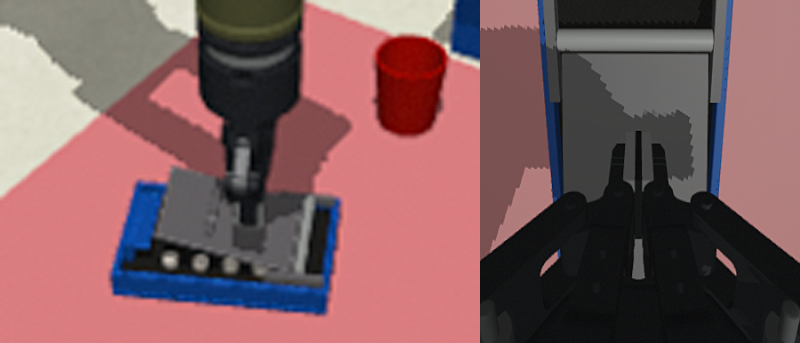

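Call:
arm_command(
  deltas=[
    [[0.5,0,4],0],
    [[0.5,0,3],0],
    [[0,0,2.5],0],
    [[0,0,1.5],0],
    [[0,0,1],0],
    [[0,0,0],0],
    [[0,0,0],0],
  ],
)

```text
t: 5.72
position: [0.5699, 0.0996, 0.0312]
tool_rot: [0.972, 0.236, -0.0, -0.0]
contact_force: [0.8, -0.1, -0.1]
grip_width: -0.001
```

```bash
python3 -c "from h import *;cs()"
```

```text
t 5.72 case xy -20.2 0.8 z 31.2 yaw_err 0.000 Fx -0.6 Fy 0.4 Fz -0.1 grip -0.00
```

Call:
arm_command(
  deltas=[
    [[0,0,0.7],0],
    [[0,0,0.7],0],
    [[0,0,0.6],0],
    [[0,0,0],0],
    [[0,0,0],0],
    [[0,0,0],0],
  ],
)

```text
t: 6.22
position: [0.5699, 0.0995, 0.0295]
tool_rot: [0.972, 0.236, 0.0, 0.0]
contact_force: [0.9, 0.1, 1.6]
grip_width: -0.003
```

```bash
python3 -c "from h import *;cs()"
```

```text
t 6.22 case xy -20.2 0.8 z 29.5 yaw_err 0.000 Fx -0.8 Fy 0.3 Fz 1.6 grip -0.00
```

Call:
arm_command(
  deltas=[
    [[0,0,0.6],0],
    [[0,0,0.4],0],
    [[0,0,0],0],
    [[0,0,0],0],
  ],
)

```text
t: 6.55
position: [0.5699, 0.0995, 0.0291]
tool_rot: [0.972, 0.236, 0.0, 0.0]
contact_force: [-2.1, -0.6, 8.6]
grip_width: 0.003
```

```bash
python3 -c "from h import *;cs()"
```

```text
t 6.55 case xy -20.2 0.8 z 29.1 yaw_err 0.000 Fx 2.2 Fy -0.4 Fz 8.6 grip 0.00
```

Call:
arm_command(
  deltas=[
    [[-3,0,0],0],
    [[-3,0,0],0],
    [[-3,0,0],0],
    [[-3,0,0],0],
    [[-3,0,0],0],
    [[-2,0,0],0],
    [[-2,0,0],0],
    [[0,0,0],0],
    [[0,0,0],0],
  ],
)

```text
t: 7.3
position: [0.5548, 0.0911, 0.0292]
tool_rot: [0.972, 0.236, 0.002, 0.0]
contact_force: [2.1, 1.3, 6.2]
grip_width: 0.003
```

```bash
python3 -c "from h import *;cs()"
```

```text
t 7.30 case xy -2.8 1.4 z 29.2 yaw_err 0.000 Fx -2.5 Fy -0.2 Fz 6.2 grip 0.00
```

Call:
arm_command(
  deltas=[
    [[-2,0,0],0],
    [[-2,0,0],0],
    [[-2,0,0],0],
    [[-2,0,0],0],
    [[-2,0,0],0],
    [[0,0,0],0],
    [[0,0,0],0],
  ],
)

```text
t: 7.88
position: [0.5457, 0.0863, 0.0291]
tool_rot: [0.972, 0.236, 0.002, 0.0]
contact_force: [2.3, 0.9, 4.6]
grip_width: -0.002
```

```bash
python3 - <<'E'
from h import *
cs()
f=vision.grab_frame("scene")["color"][120:220,220:360]
g=vision.grab_frame("wrist")["color"]
cv2.imwrite("pics/e.png",np.hstack([cv2.resize(f,(480,343),interpolation=2),cv2.resize(g[150:,100:460],(320,343))]))
E
```

```text
t 7.88 case xy 7.4 1.5 z 29.1 yaw_err 0.000 Fx -2.4 Fy 0.3 Fz 4.6 grip -0.00
```

View pics/e.png

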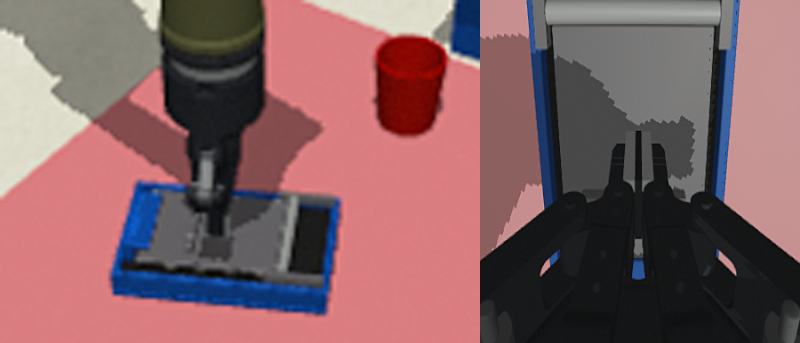

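Call:
arm_command(
  deltas=[
    [[-2,0,0],0],
    [[-2,0,0],0],
    [[-1,0,0],0],
    [[0,0,0],0],
    [[0,0,0],0],
  ],
)

```text
t: 8.4
position: [0.5413, 0.0841, 0.029]
tool_rot: [0.972, 0.236, 0.002, 0.0]
contact_force: [2.3, 1.8, 6.1]
grip_width: -0.002
```

```bash
python3 -c "from h import *;cs()"
```

```text
t 8.40 case xy 12.3 1.4 z 29.0 yaw_err 0.000 Fx -2.8 Fy -0.5 Fz 6.1 grip -0.00
```

Call:
arm_command(
  deltas=[
    [[-1,0,0],0],
    [[-1,0,0],0],
    [[0,0,0],0],
    [[0,0,0],0],
  ],
)

```text
t: 8.73
position: [0.5403, 0.0835, 0.0291]
tool_rot: [0.972, 0.236, 0.002, 0.0]
contact_force: [4.6, 3.2, 4.7]
grip_width: -0.001
```

```bash
python3 - <<'E'
from h import *
cs()
np.set_printoptions(precision=4,suppress=True)
f=vision.grab_frame("top")
for t in("case","flap"):
    d=finder.trace(f,t)
    if d:
        p=pts(f,d[0]["mask"]); 
        p=p[(p[:,2]<.04)&(p[:,2]>.004)]; X=-np.array([np.cos(A),np.sin(A)])
        print(t,d[0]["score"],d[0]["rect"],cv2.minAreaRect((p[:,:2]*1000).astype(np.float32)),np.percentile((p[:,:2]-C)@X*1000,[1,99]))
g=vision.grab_frame("wrist")["color"]
h=vision.grab_frame("scene")["color"][140:210,240:330]
cv2.imwrite("pics/f.png",np.hstack([cv2.resize(h,(440,343),interpolation=2),cv2.resize(g[150:,100:460],(320,343))]))
E
```

```text
t 8.73 case xy 13.5 1.5 z 29.1 yaw_err -0.000 Fx -5.5 Fy -0.8 Fz 4.7 grip -0.00
case 0.6 [227.5, 185.8, 274.8, 263.7] ((548.6887817382812, 90.93476104736328), (165.39175415039062, 111.79656219482422), 28.27676773071289) [-26.4579  84.4239]
flap 0.62 [233.1, 241.0, 270.0, 257.3] ((495.93914794921875, 69.67202758789062), (31.169719696044922, 87.9247817993164), 6.882421493530273) [32.8501 64.1308]
```

View pics/f.png

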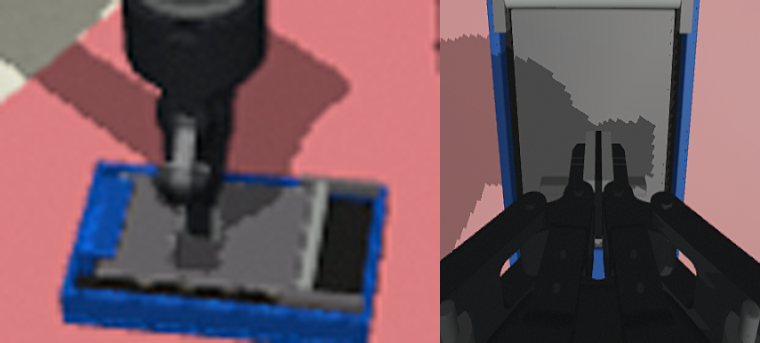

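Call:
arm_command(
  deltas=[
    [[0,0,-1],0],
    [[1,0,-3],0],
    [[2,0,-8],0],
    [[0,0,-25],0],
    [[0,0,-35],0],
    [[20,0,-35],0],
    [[35,0,-20],0],
    [[35,0,0],0],
    [[35,0,0],0],
    [[35,0,0],0],
    [[0,0,0],0],
    [[0,0,0],0],
  ],
)

```text
t: 9.98
position: [0.6822, 0.158, 0.1536]
tool_rot: [0.972, 0.236, -0.002, 0.0]
contact_force: [-0.7, -0.4, -0.1]
grip_width: -0.004
```

```bash
python3 - <<'E'
from h import *
cs()
f=vision.grab_frame("top"); X=-np.array([np.cos(A),np.sin(A)])
for t in("case","flap","red_pot"):
    d=finder.trace(f,t)
    if d:
        p=pts(f,d[0]["mask"]); p=p[p[:,2]>.004]
        if t=="flap":
            s=(p[:,:2]-C)@X*1000
            for lo in range(-60,60,15):
                k=(s>lo)&(s<lo+15); print(lo,k.sum(),np.median(p[k,2])*1000 if k.any() else None)
        print(t,d[0]["score"],d[0]["rect"],cv2.minAreaRect((p[:,:2]*1000).astype(np.float32)),np.percentile((p[:,:2]-C)@X*1000,[1,99]))
h=vision.grab_frame("scene")["color"][130:220,230:340]
cv2.imwrite("pics/g.png",np.hstack([cv2.resize(h,(420,343),interpolation=2),cv2.resize(f["color"][170:285,190:300],(343,343),interpolation=2)]))
E
```

```text
t 9.98 case xy -146.8 0.3 z 153.6 yaw_err 0.001 Fx 0.8 Fy 0.1 Fz -0.1 grip -0.00
case 0.72 [219.6, 185.7, 275.5, 264.9] ((551.3340454101562, 90.90064239501953), (170.4593048095703, 112.19992065429688), 27.108327865600586) [-82.54443197  84.06488251]
-60 0 None
-45 147 28.918672064683243
-30 194 29.53516864617766
-15 194 29.478809995363328
0 193 29.93344507914118
15 195 30.975849827690553
30 200 30.596087404726383
45 176 31.106819470375232
flap 0.57 [220.9, 204.6, 267.0, 257.4] ((541.35498046875, 85.09942626953125), (107.19110870361328, 82.2117691040039), 26.550010681152344) [-40.67532956  60.34073345]
red_pot 0.53 [142.1, 196.5, 163.3, 219.3] ((565.061767578125, 233.92709350585938), (234.360107421875, 50.678070068359375), 77.6051254272461) [-160.29106465   13.24943546]
```

View pics/g.png

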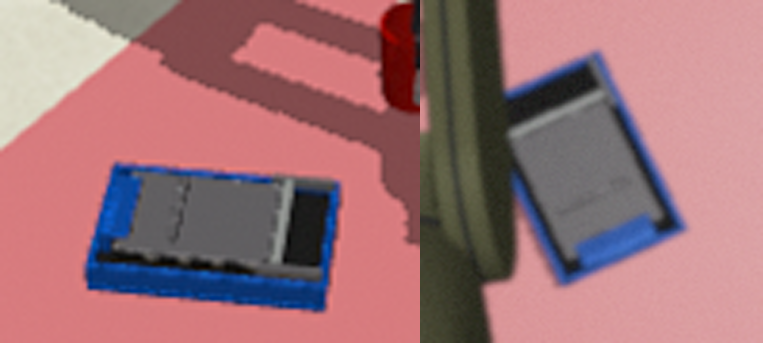

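```bash
python3 -c "
from h import *
print(robot.finish_job())"
```

```text
the job is handed in; nothing more can be done
None
```

The case is closed and the job is handed in at about 10 s of the 38 s allowed; `robot.finish_job()` gives no verdict, so the result below rests on my own checks.

With the fingers shut, I folded the flap down from behind and held it flat with about 5–9 N. I then pushed it by its ridge until the resisting force rose from about 2.5 N to 5.5 N, at the tool position where I expected the 14 mm stop. After that I lifted off and moved clear.

**Flap:** after release it stayed shut, its surface sloping about 0.02 rad, which matches the tucked rest angle. In the pictures its free edge lies under the lip.

**Case:** it stands flat and has not moved measurably (under 1 mm).

**Robot:** it was clear of everything, with contact force near zero.

**Bystanders:** I measured the pot, dropper bottle and jar only before moving. The last search for the pot gave an unusable outline because the arm partly hid it. The arm kept well above all three on its way in and nowhere near them during the work, and the pot looks upright and in place in the later pictures.

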